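Close up the service bay of a bench power unit

ROBOT

A 6-joint arm with a two-finger parallel gripper is mounted at the origin on the work surface. World frame = base frame: x ahead of the robot, y to its left, z up, the work surface at z = 0. Lengths are in mm, angles in rad, forces in N, time in s.
With the tool pointing down it reaches from about 350 to 1000 mm from the base axis. Payload 7.1 kg.
Tool frame: the origin (TCP) lies where the fingers leave the gripper's body, on its centre line; the fingertips stand ahead of it and the grasp point (between the pads) lies 54 mm ahead of it (tips_ahead is the z of the fingertips in the tool frame, in mm); z points along the fingers, x is the direction in which the jaws open and shut, and the axes are right-handed (so a half turn about z gives the same grasp; the last joint's range is limited). The gripper opens to 85 mm and grips with 20 to 120 N. Pads are 22 mm wide; open, the fingers measure 114 mm over their backs; the gripper's body (76 mm by 85 mm) begins 54 mm behind the grasp point. The pads swing forward as they close: fully open they stand 13 mm farther back than shut.
Start: joints at [1.281, 0.423, 1.63, -0, 1.089, -0.019], TCP at [167.158, 602.216, 303.919] pointing down, gripper open.
Joint ranges: [-3, 3], [-0.9, 2.11], [0.09, 2.58], [-1.31, 4.45], [0.11, 2.69], [-2.54, 2.54]. Speed limits (rad/s): [2.39, 2.39, 3.01, 3.14, 3.14, 3.14].

INTERFACE

Orientations are given as a rotation vector (axis times angle).
In Python, from station import * gives the robot as it stands.
- The arm moves only by the tool drive_tool, never from a script. Its argument "series" is a list of rows, each an object with "travel": the shift along the tool's x, y, z in cm, a list of three; "delta_rot": the turn, a rotation vector about the tool's x, y, z in rad, a list of three; "grip": the gripper's target within -1 to 1 (shut at 1, half-way at 0, fully open at -1). In form: [{"travel": [dx, dy, dz], "delta_rot": [wx, wy, wz], "grip": grip}, ...]. A call has 1 to 12 rows; each row shifts and turns the pose as measured when the row begins, along the tool's axes as they then stand; what a row does not reach is not made up. A row lasts 1/10 s, in which the tool goes at most 50 mm and 8.59 degrees, less where a joint would pass 70% of its speed; a pose out of reach is approached as far as the arm can. A call with a gripper value outside its range is refused whole. The fingers move at their own pace and stop on an object; "squeeze" is the grip in N (left out, the last holds). Time passes only in rows, so rows that do not move let the fingers close. It gives the time, the measured TCP pose, the force and the opening at its end, in the units of the state.
- get_obs(): the state, without advancing time (a new reading comes with each control period).
- capture(name): name is "scene" or "top" or "wrist"; returns the picture (420x560x3 uint8, red, green, blue); there is no depth.
- camera_params(name): a dict with "K" (3x3 intrinsics, pixels), "R" (3x3) and "t" (3): a world point X has camera coordinates R X + t; the wrist camera has in their place "tool_from_camera" (4x4, takes a point from camera to tool coordinates, whose origin is the TCP and whose axes are the tool frame's). Camera axes: x right, y down, z forward; pixel columns grow to the right and rows downward; lengths in mm; the calibration is good to about 2 mm. The wrist camera is an equidistant fisheye: a pixel r from the principal point sees the ray r / f radians off the axis. A picture is of the moment at which its call begins: read the wrist's pose just before it. camera_params takes no time and is no camera call.
- finish_job(): hands the job in, once; it reports no verdict.
Trained networks look in the newest picture that a camera, given by its name, has taken for a name from the list of things; names that differ only in an ending like _2 or _b are one class to them, and where a whole thing is asked for, a point or a joint stands for the part that bears it (a point fixed in the world has none). Each returns a list of dicts, best first, with "conf" (0 to 1); they miss things now and then, are a little off and sometimes report something else, mostly with a low value. They report only what shows in the picture. A call takes as long as a camera call.
- look_for(camera, query): "box" ([left, top, right, bottom] in pixels, round what is visible of it).
- landmark_of(camera, query): "point" ([column, row] in pixels: a listed point, or the origin of a listed thing).
The state is a dict: "time_s": time; "joints": joint angles; "dq": joint speeds; "effort": joint torques, N m; "ee_pos": TCP position; "tool_rot": TCP orientation; "force": force on the tool from outside, world axes, zero at the start; "wrist_torque": the same for the moment, N m; "opening": finger opening in mm.
Only numpy, scipy, OpenCV 4.12 (cv2) and the standard library are available. Lean on these libraries where they do the work, as an engineer would, in place of code of your own. Each camera call takes 0.05 s, during which the arm holds its last target. There are 200 camera calls.

TASK

Make the grey power unit safe and close its service bay: first throw the isolator lever with the red barrel grip into the notch with the green mark, so that it stays there by itself. Then turn the black wing fastener on the cover clockwise until the white slot line on its top lines up with the two yellow ticks beside it. Finally press the spring-loaded cover down fully home, flush with the deck, and finish still holding it pressed down; leave the parts tray, screwdriver and multimeter alone.

Things in the scene. Friction and masses are not known exactly. Their poses are not given: they have to be found in the camera images.
- unit: The grey power unit, a fixed case 260 (x) x 320 (y) x 70 mm high. Origin: centre of its underside, which lies 2 mm above the bench on a thin blue mat; its flat deck is at z = 70 mm in its own frame. x, y are horizontal, z up. The bay with the cover is on its -y half, the lever on its +y half.
- lever (a joint): Isolator lever: 10 mm steel rod with a red barrel grip, pivoted about the unit's y axis at (0, 95, 35) mm in the unit's frame; grip centre 110 mm from the pivot. Rad: 0 leans fully to the unit's -x, 0.875 is upright, grows as the grip swings to +x, stop at 1.75. Starts at 0 to 0.16. A sprung detent (about 2 N at the grip) centres it in a notch at 0.84 or 1.42 from within 0.15 rad.
- lever_grip (a point): Centre of the lever's red barrel grip: a cylinder 26 mm across and 32 mm long, its axis along the unit's y, flat ends. When the lever starts it is about 110 mm above the bench.
- lever_neck (a point): Point on the lever's rod 40 mm from its pivot, about where it passes through the deck: it is level with a mark (same x in the unit's frame) when the lever sits in that notch.
- green_mark: Green mark, 12 x 16 x 2 mm, flat on the deck 26 mm to the +y side of the lever slot, at the wanted notch. Origin: centre of its underside; axes parallel to the unit's. At x = -1 mm in the unit's frame for the notch at 0.84 rad, or at x = +21 mm for the one at 1.42; it changes from run to run. A like white mark is at the other notch.
- cover: Aluminium cover plate, 150 (x) x 140 (y) x 4 mm, moves only straight up and down; springs hold it 12 mm proud. Origin: centre of its underside, at (0, -60, 78) mm in the unit's frame when up, z = 66 mm fully home (top flush with the deck). 3 N starts it, 10 N holds it home at a firm stop. A fastener over 0.2 rad out of line blocks it half-way. Axes as the unit's.
- press_spot (a point): On the top face of the cover at the middle of its black rectangle (50 x 70 mm), clear of the fastener: a good place to press. It is 76 mm from the fastener's axis.
- fastener (a joint): Quarter-turn fastener on the cover, turning about the vertical. Value in rad: 0 when its slot line lies along the unit's x axis, in line with the yellow ticks; grows clockwise seen from above; stops at -1.571 and +0.6. It starts at -1.45 to -0.8, so it has to be turned clockwise; stiff enough (0.04 N m) to stay where it is left.
- wing (a point): On the fastener's axis, 20 mm above the cover's top face, at (34, 0) mm from the cover's centre. The wing is an upright black bar 36 long x 12 thick x 28 mm high (its top 12 mm above this point), with a white line along its top, on a steel collar 32 mm across and 5 mm high. Site x runs along the wing, y across it.
- tray_center (a point): Grey parts tray, 100 x 130 x 22 mm, loose, centre. Leave it alone.
- screwdriver_grip (a point): Blue screwdriver, 180 mm long, loose, on its handle. Leave it alone.
- meter_center (a point): Orange multimeter, 140 x 75 x 40 mm, loose, centre. Leave it alone.

How it is judged:
By the outcome, as a careful person would: the job done as asked, in the order asked, and still so for the second after the job is handed in, while the arm keeps its last pose, push and grip.
It also fails if it takes over 51 s, if anything falls off the work surface, if the arm or the gripper's body presses on something with over 40 N, if the wrist force passes 120 N, or if a joint passes its speed limit or range.

## Working session

There is one attempt and no reset: what is moved stays moved. The work goes in short steps, Python scripts to look and compute and a tool call to move; the robot and the scene stay as the last step left them, time stands still between calls to the robot, and variables do not carry over. Pictures are saved under pics/ and viewed, about 8 in all and at most 12, crops included, and the job is handed in when it is done.

Besides the shell and the picture viewer there is one more tool, called after ">>>" as a command line: name --argument value ..., lists and objects as JSON in quotes. drive_tool: Moves the arm, as the interface text tells. Its arguments: {"type":"object","properties":{"series":{"type":"array","items":{"type":"object","properties":{"travel":{"type":"array","items":{"type":"number"}},"delta_rot":{"type":"array","items":{"type":"number"}},"grip":{"type":"number"}}}},"squeeze":{"type":"number"}},"required":["series"]}

```bash
mkdir -p pics; ls; cat > h.py <<'E'
from station import *
import numpy as np, cv2
from scipy.spatial.transform import Rotation as Ro
def pix_ray(cam,uv):
    p=camera_params(cam);K=np.array(p["K"]);
    R=np.array(p["R"]);t=np.array(p["t"])
    d=R.T@np.linalg.inv(K)@np.array([uv[0],uv[1],1.]);return -R.T@t,d/np.linalg.norm(d)
def at_z(cam,uv,z):
    o,d=pix_ray(cam,uv);return o+d*(z-o[2])/d[2]
def proj(cam,X):
    p=camera_params(cam);c=np.array(p["R"])@np.array(X,float)+np.array(p["t"]);q=np.array(p["K"])@c;return q[:2]/q[2]
def save(name,img): cv2.imwrite(name,cv2.cvtColor(img,cv2.COLOR_RGB2BGR))
E
python3 - <<'E'
from h import *
print(get_obs())
for c in("scene","top"):
    p=camera_params(c);R=np.array(p["R"]);print(c,-R.T@np.array(p["t"]),R[2],p["K"][0])
    save(f"pics/{c}.png",capture(c))
    for q in("unit","lever_grip","lever_neck","green_mark","cover","press_spot","wing"):
        r=landmark_of(c,q); print(c,q,[(np.round(x["point"]),round(x["conf"],2)) for x in r[:2]])
print(camera_params("wrist"))
E
```

```text
pics
{'time_s': 0.0, 'joints': array([ 1.28097887e+00,  4.23813850e-01,  1.63074471e+00, -1.94010964e-05,
        1.08857073e+00, -1.89854371e-02]), 'dq': array([ 7.39120662e-04, -5.73942764e-05, -6.66391762e-04,  1.38058712e-03,
       -6.89298125e-04, -7.67197924e-04]), 'effort': array([-2.58711021e-03, -5.57403517e+01, -2.81733066e+01, -1.81399787e-04,
        7.51054671e-03, -1.96411668e-05]), 'ee_pos': array([167.04804537, 601.78873363, 303.14095294]), 'tool_rot': array([ 2.50026317e+00,  1.90065843e+00, -1.93247023e-03]), 'force': array([ 0.55427198,  0.67084162, -0.3113974 ]), 'wrist_torque': array([0.01530231, 0.00675204, 0.00048882]), 'opening': 85.29129674625781}
scene [1057.32578813  286.69848621  615.54164158] [-0.56855431 -0.41554554 -0.7099774 ] [399.52860472   0.         286.52151428]
scene unit [(array([282., 212.]), 0.98)]
scene lever_grip [(array([345., 168.]), 0.76)]
scene lever_neck [(array([331., 203.]), 0.65)]
scene green_mark [(array([332., 209.]), 0.59), (array([247., 171.]), 0.33)]
scene cover [(array([264., 168.]), 0.93)]
scene press_spot [(array([272., 160.
[... 311 characters left out ...]
, 0.89)]
top green_mark [(array([263., 244.]), 0.37)]
top cover [(array([355., 247.]), 0.94)]
top press_spot [(array([357., 270.]), 0.76)]
top wing [(array([358., 229.]), 0.57)]
{'K': array([[325.1922621 ,   0.        , 279.888188  ],
       [  0.        , 325.1922621 , 208.73644443],
       [  0.        ,   0.        ,   1.        ]]), 'tool_from_camera': array([[ 9.99999414e-01, -1.08152017e-03, -4.04112842e-05,
         4.19012915e-01],
       [ 1.04630659e-03,  9.56545027e-01,  2.91582780e-01,
        -7.44967262e+01],
       [-2.76697445e-04, -2.91582651e-01,  9.56545598e-01,
        -7.03730789e+01],
       [ 0.00000000e+00,  0.00000000e+00,  0.00000000e+00,
         1.00000000e+00]])}
```

```bash
python3 - <<'E'
from h import *
a=cv2.imread("pics/top.png")[150:340,220:460]; b=cv2.imread("pics/scene.png")[100:300,180:430]
a=cv2.resize(a,None,fx=3.2,fy=3.2,interpolation=2)
cv2.imwrite("pics/topc.png",a)
for q,uv,z in(("unit",(319,243),2),("neck",(271,259),62),("grip",(274,293),110),("green",(263,244),72),("cover",(355,247),80),("press",(357,270),84),("wing",(358,229),104)): print(q,at_z("top",uv,z).round())
for q,uv,z in(("unit",(282,212),2),("neck",(331,203),62),("grip",(345,168),110),("green",(332,209),72),("cover",(264,168),80),("press",(272,160),84),("wing",(248,172),104)): print(q,at_z("scene",uv,z).round())
E
```

```text
unit [568. -80.   2.]
neck [540.  22.  62.]
grip [478.  17. 110.]
green [570.  37.  72.]
cover [ 561. -143.   80.]
press [ 516. -145.   84.]
wing [ 596. -146.  104.]
unit [567. -84.   2.]
neck [536.  16.  62.]
grip [478.   8. 110.]
green [559.  32.  72.]
cover [ 546. -147.   80.]
press [ 518. -147.   84.]
wing [ 598. -145.  104.]
```

View pics/topc.png

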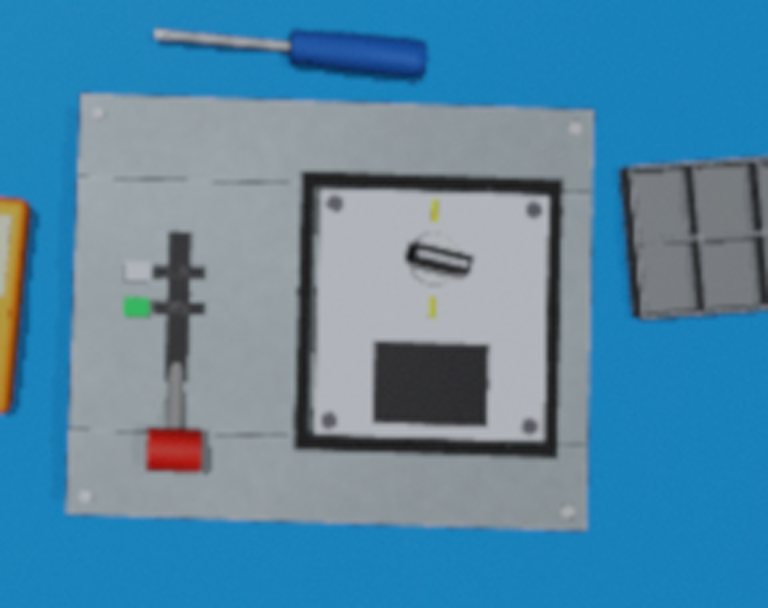

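View pics/scene.png

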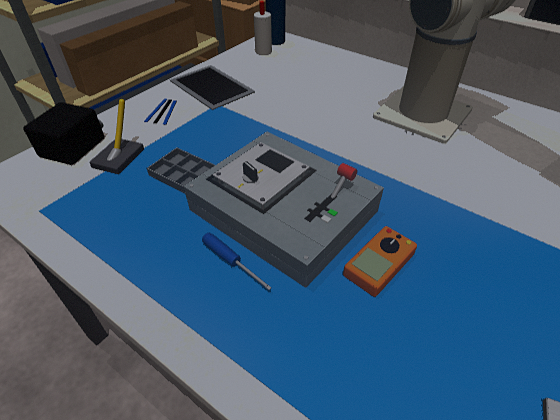

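```bash
cat >> h.py <<'E'
def U(pose,p):
    x,y,a=pose;c,s=np.cos(a),np.sin(a);p=np.array(p,float);return np.array([x+c*p[0]-s*p[1],y+s*p[0]+c*p[1],p[2]+2])
E
python3 - <<'E'
from h import *
import station
from scipy.optimize import least_squares
print([n for n in dir(station) if not n.startswith('_')])
crop=lambda u,v:(220+(u+.5)/3.2-.5,150+(v+.5)/3.2-.5)
obs=[((130,160,70),crop(80,95)),((130,-160,70),crop(595,110)),((-130,-160,70),crop(587,530)),((-130,160,70),crop(66,515)),
((-1,121,70),crop(137,307)),((21,121,70),crop(138,271)),((-42,-60,82),crop(431,384))]
f=lambda p:np.concatenate([proj("top",U(p,q))-uv for q,uv in obs])
r=least_squares(f,[568,-82,0]);print(r.x,r.fun.reshape(-1,2).round(1))
P=r.x
for q,z in (((-1,121,70),0),((-42,-60,82),0),((34,-60,102),0),((0,95,38),0)): print(q,U(P,q).round(1),proj("scene",U(P,q)).round())
for uv in(crop(408,250),crop(472,265)): print(at_z("top",uv,116))
o=get_obs();print(o["ee_pos"],Ro.from_rotvec(o["tool_rot"]).as_matrix().round(3))
g=at_z("top",(274,293),113);print("grip",g)
E
```

```text
['PlanningError', 'camera_params', 'capture', 'finish_job', 'get_obs', 'landmark_of', 'look_for', 'tips_ahead']
[ 5.62150135e+02 -8.21649760e+01 -4.96037894e-02] [[ 0.1 -0.3]
 [-0.2 -0.2]
 [ 0.2  0.4]
 [ 0.2  0.1]
 [-0.2 -0.1]
 [-0.1  0.1]
 [ 0.  -0.1]]
(-1, 121, 70) [567.2  38.7  72. ] [333. 213.]
(-42, -60, 82) [ 517.2 -140.    84. ] [275. 161.]
(34, -60, 102) [ 593.1 -143.8  104. ] [250. 171.]
(0, 95, 38) [566.9  12.7  40. ] [321. 219.]
[ 598.61099755 -123.30500549  116.        ]
[ 589.02323551 -160.84258988  116.        ]
[167.16750265 602.20862654 303.93845411] [[ 0.268  0.964  0.   ]
 [ 0.964 -0.268 -0.   ]
 [ 0.     0.    -1.   ]]
grip [478.54977063  17.43536183 113.        ]
```

>>> drive_tool --series '[{"travel": [0, 0, 0.5], "delta_rot": [0, 0, -0.11], "grip": -1}, {"travel": [0, 0, 0.5], "delta_rot": [0, 0, -0.11], "grip": -1}, {"travel": [-4, 2.4, 0.3], "delta_rot": [0, 0, 0], "grip": -1}, {"travel": [-4, 2.4, 0.3], "delta_rot": [0, 0, 0], "grip": -1}, {"travel": [-4, 2.4, 0.3], "delta_rot": [0, 0, 0], "grip": -1}, {"travel": [-4, 2.4, 0.3], "delta_rot": [0, 0, 0], "grip": -1}, {"travel": [-4, 2.4, 0.3], "delta_rot": [0, 0, 0], "grip": -1}, {"travel": [-4, 2.4, 0.3], "delta_rot": [0, 0, 0], "grip": -1}, {"travel": [-4, 2.4, 0.3], "delta_rot": [0, 0, 0], "grip": -1}, {"travel": [-4, 2.4, 0.3], "delta_rot": [0, 0, 0], "grip": -1}, {"travel": [-4, 2.4, 0.3], "delta_rot": [0, 0, 0], "grip": -1}, {"travel": [-4, 2.4, 0.3], "delta_rot": [0, 0, 0], "grip": -1}]'

```text
time_s: 2.0
ee_pos: [396.8, 185.1, 263.1]
tool_rot: [-2.254, -2.186, -0.017]
force: [0.3, 1.1, -0.3]
opening: 85.4
```

```bash
cat >> h.py <<'E'
POSE=(562.15,-82.16,-0.0496)
def go(target,unit_yaw_deg=90.):
    """print tool-frame travel (cm) and z-turn to bring TCP to target, tool x at unit yaw, pointing down"""
    o=get_obs();M=Ro.from_rotvec(o["tool_rot"]).as_matrix()
    a=np.radians(unit_yaw_deg)+POSE[2];D=np.array([[np.cos(a),np.sin(a),0],[np.sin(a),-np.cos(a),0],[0,0,-1]]).T
    D=np.column_stack([[np.cos(a),np.sin(a),0],[np.sin(a),-np.cos(a),0],[0,0,-1]])
    print("t",o["time_s"],"tcp",o["ee_pos"].round(1),"F",o["force"].round(1),"open",o["opening"].round(1),"q6",o["joints"][5].round(2))
    print("travel cm now-frame",(M.T@(np.array(target)-o["ee_pos"])/10).round(2),"after-turn frame",(D.T@(np.array(target)-o["ee_pos"])/10).round(2),"rot",Ro.from_matrix(M.T@D).as_rotvec().round(3))
def lever(th,up=0):
    return U(POSE,(110*np.sin(th-.875),95,35+110*np.cos(th-.875)+54+up))
def wray(uv,M,pos):
    p=camera_params("wrist");K=np.array(p["K"]);d=np.array([(uv[0]-K[0,2])/K[0,0],(uv[1]-K[1,2])/K[1,1]]);r=np.linalg.norm(d)
    T=np.array(p["tool_from_camera"]);c=np.r_[d/r*np.sin(r),np.cos(r)] if r>1e-9 else np.array([0,0,1.])
    return M@T[:3,3]+pos,M@T[:3,:3]@c
E
python3 - <<'E'
from h import *
try: print(tips_ahead if not callable(tips_ahead) else tips_ahead())
except Exception as e: print(e)
go(lever(0.05,60))
E
```

```text
72.6Traceback (most recent call last):
  File "<stdin>", line 4, in <module>
  File "h.py", line 21, in go
    print("t",o["time_s"],"tcp",o["ee_pos"].round(1),"F",o["force"].round(1),"open",o["opening"].round(1),"q6",o["joints"][5].round(2))
                                                                                    ^^^^^^^^^^^^^^^^^^
AttributeError: 'float' object has no attribute 'round'
```

View pics/w1.png

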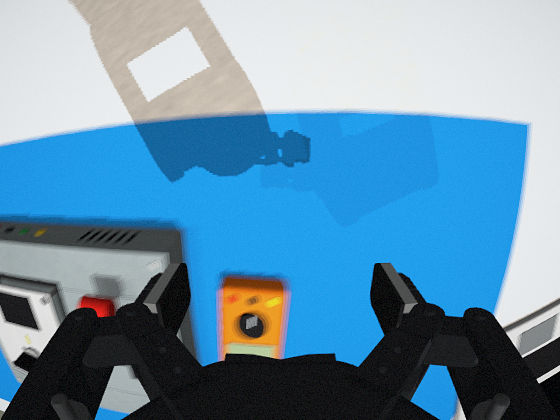

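>>> drive_tool --series '[{"travel": [-4.2, 2.4, 0.9], "delta_rot": [0, 0, 0.019], "grip": -1}, {"travel": [-4.2, 2.4, 0.9], "delta_rot": [0, 0, 0], "grip": -1}, {"travel": [-4.2, 2.4, 0.9], "delta_rot": [0, 0, 0], "grip": -1}, {"travel": [-4, 2.4, 0.9], "delta_rot": [0, 0, 0], "grip": -1}, {"travel": [0, 0, 0], "delta_rot": [0, 0, 0], "grip": -1}]'

```text
time_s: 2.75
ee_pos: [489.0, 22.4, 226.3]
tool_rot: [-2.255, -2.187, -0.025]
force: [0.5, 0.3, 0.9]
opening: 85.2
```

```bash
python3 - <<'E'
from h import *
go(lever(0.02,0))
E
```

```text
t 2.75 tcp [489.   22.4 226.3] F [0.5 0.3 0.9] open 85.2 q6 -1.53
travel cm now-frame [-0.65 -0.55  6.3 ] after-turn frame [-0.58 -0.47  6.32] rot [ 0.011 -0.012  0.019]
```

>>> drive_tool --series '[{"travel": [-0.6, -0.5, 2], "delta_rot": [0.011, -0.012, 0.019], "grip": -1}, {"travel": [0, 0, 2.2], "delta_rot": [0, 0, 0], "grip": -1}, {"travel": [0, 0, 2], "delta_rot": [0, 0, 0], "grip": -1}, {"travel": [0, 0, 0], "delta_rot": [0, 0, 0], "grip": -1}]'

```text
time_s: 3.15
ee_pos: [484.6, 22.8, 163.3]
tool_rot: [2.268, 2.173, 0.002]
force: [-0.3, 0.8, 0.3]
opening: 85.3
```

```bash
python3 - <<'E'
from h import *
go(lever(0.02,0))
save("pics/w2.png",capture("wrist"))
E
```

```text
t 3.15 tcp [484.6  22.8 163.3] F [-0.3  0.8  0.3] open 85.3 q6 -1.51
travel cm now-frame [-0.6  -0.04  0.01] after-turn frame [-0.6  -0.04  0.01] rot [ 0.001 -0.001  0.007]
```

View pics/w2.png

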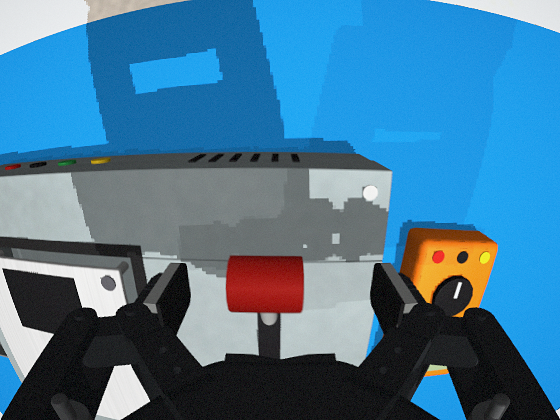

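>>> drive_tool --series '[{"travel": [-0.6, 0, 0], "delta_rot": [0, 0, 0.007], "grip": -1}, {"travel": [0, 0, 0], "delta_rot": [0, 0, 0], "grip": 1}, {"travel": [0, 0, 0], "delta_rot": [0, 0, 0], "grip": 1}, {"travel": [0, 0, 0], "delta_rot": [0, 0, 0], "grip": 1}, {"travel": [0, 0, 0], "delta_rot": [0, 0, 0], "grip": 1}, {"travel": [0, 0, 0], "delta_rot": [0, 0, 0], "grip": 1}]' --squeeze 25

```text
time_s: 3.8
ee_pos: [486.5, 16.4, 169.0]
tool_rot: [2.263, 2.166, 0.005]
force: [2.6, 1.5, -6.3]
opening: 31.2
```

```bash
python3 - <<'E'
from h import *
for a in (0.1,0.25,0.4,.55,.7,.84): print(a,(lever(a)).round(1))
go(lever(0.25))
E
```

```text
0.1 [490.   16.5 169.6]
0.25 [502.6  15.9 180.2]
0.4 [516.6  15.2 188.8]
0.55 [531.8  14.5 195.2]
0.7 [547.7  13.7 199.3]
0.84 [563.   12.9 200.9]
t 3.8 tcp [486.5  16.4 169. ] F [ 2.6  1.5 -6.3] open 31.2 q6 -1.51
travel cm now-frame [ 0.02  1.62 -1.1 ] after-turn frame [ 0.03  1.61 -1.12] rot [0.009 0.003 0.006]
```

>>> drive_tool --series '[{"travel": [0, 0.8, -0.6], "delta_rot": [0, 0, 0], "grip": 1}, {"travel": [0, 0.8, -0.5], "delta_rot": [0, 0, 0], "grip": 1}, {"travel": [0, 0.7, -0.45], "delta_rot": [0, 0, 0], "grip": 1}, {"travel": [0, 0.7, -0.4], "delta_rot": [0, 0, 0], "grip": 1}, {"travel": [0, 0.75, -0.35], "delta_rot": [0, 0, 0], "grip": 1}, {"travel": [0, 0.75, -0.3], "delta_rot": [0, 0, 0], "grip": 1}]'

```text
time_s: 4.4
ee_pos: [528.3, 14.3, 195.6]
tool_rot: [-2.269, -2.168, 0.012]
force: [-3.8, -1.1, -1.4]
opening: 31.5
```

```bash
python3 - <<'E'
from h import *
go(lever(0.7));go(lever(0.84))
E
```

```text
t 4.4 tcp [528.3  14.3 195.6] F [-3.8 -1.1 -1.4] open 31.5 q6 -1.52
travel cm now-frame [ 0.03  1.94 -0.39] after-turn frame [ 0.04  1.94 -0.37] rot [-0.008  0.004  0.004]
t 4.4 tcp [528.3  14.3 195.6] F [-3.8 -1.1 -1.4] open 31.5 q6 -1.52
travel cm now-frame [ 0.02  3.47 -0.56] after-turn frame [ 0.04  3.47 -0.53] rot [-0.008  0.004  0.004]
```

>>> drive_tool --series '[{"travel": [0, 0.9, -0.2], "delta_rot": [0, 0, 0], "grip": 1}, {"travel": [0, 0.9, -0.15], "delta_rot": [0, 0, 0], "grip": 1}, {"travel": [0, 0.9, -0.1], "delta_rot": [0, 0, 0], "grip": 1}, {"travel": [0, 0.8, -0.05], "delta_rot": [0, 0, 0], "grip": 1}, {"travel": [0, 0, 0], "delta_rot": [0, 0, 0], "grip": 1}]'

```text
time_s: 4.9
ee_pos: [568.5, 12.2, 202.9]
tool_rot: [-2.271, -2.171, 0.009]
force: [-0.6, -0.7, -0.5]
opening: 31.3
```

```bash
python3 - <<'E'
from h import *
go(lever(0.84))
E
```

```text
t 4.9 tcp [568.5  12.2 202.9] F [-0.6 -0.7 -0.5] open 31.3 q6 -1.52
travel cm now-frame [ 0.04 -0.55  0.2 ] after-turn frame [ 0.04 -0.55  0.19] rot [-0.004  0.004  0.005]
```

>>> drive_tool --series '[{"travel": [0, -0.4, 0], "delta_rot": [0, 0, 0], "grip": 1}, {"travel": [0, 0, 0], "delta_rot": [0, 0, 0], "grip": -1}, {"travel": [0, 0, 0], "delta_rot": [0, 0, 0], "grip": -1}, {"travel": [0, 0, 0], "delta_rot": [0, 0, 0], "grip": -1}, {"travel": [0, 0, 0], "delta_rot": [0, 0, 0], "grip": -1}, {"travel": [0, 0, -2], "delta_rot": [0, 0, 0], "grip": -1}, {"travel": [0, 0, -3], "delta_rot": [0, 0, 0], "grip": -1}, {"travel": [0, -2, -3], "delta_rot": [0, 0, 0], "grip": -1}]'

```text
time_s: 5.7
ee_pos: [544.9, 14.2, 281.8]
tool_rot: [-2.269, -2.17, 0.01]
force: [0.7, -0.4, 1.3]
opening: 85.5
```

```bash
python3 - <<'E'
from h import *
go(U(POSE,(34,-60,102+54+50)),-12)
c="scene";im=capture(c);save("pics/s2.png",im)
n=landmark_of(c,"lever_neck"); g=landmark_of(c,"lever_grip");print(n[:1],g[:1])
for th in(.7,.84,1.,1.42):print(th,proj(c,lever(th)-[0,0,54]).round(1))
cv2.imwrite("pics/s2c.png",cv2.resize(cv2.cvtColor(im[100:270,180:420],cv2.COLOR_RGB2BGR),None,fx=3,fy=3,interpolation=2))
E
```

```text
t 5.7 tcp [544.9  14.2 281.8] F [ 0.7 -0.4  1.3] open 85.5 q6 -1.52
travel cm now-frame [-15.54   5.57   7.4 ] after-turn frame [ 8.71 14.03  7.38] rot [-1.000e-03  8.000e-03  1.785e+00]
[{'point': [325.7, 204.7], 'conf': 0.75}] [{'point': [323.1, 176.7], 'conf': 0.67}]
0.7 [330.3 173.2]
0.84 [325.5 176.7]
1.0 [319.8 181.9]
1.42 [304.9 200.8]
```

View pics/s2c.png

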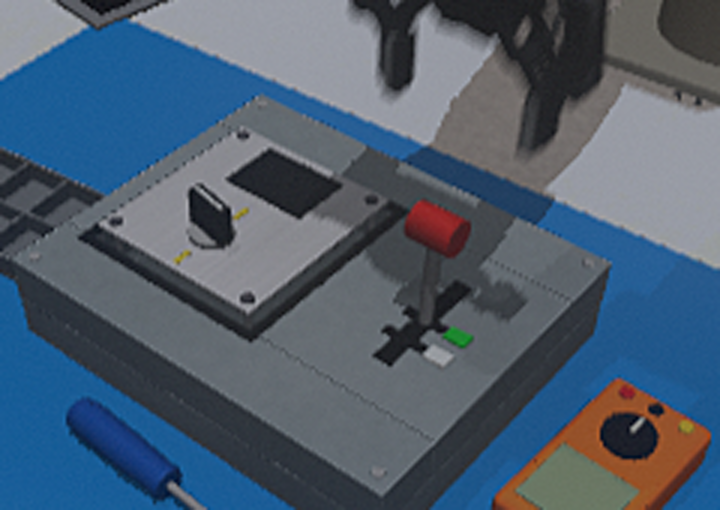

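>>> drive_tool --series '[{"travel": [-4.2, 1.5, 0], "delta_rot": [0, 0, 0], "grip": -1}, {"travel": [-4.2, 1.5, 0], "delta_rot": [0, 0, 0], "grip": -1}, {"travel": [-4.2, 1.5, 0], "delta_rot": [0, 0, 0], "grip": -1}, {"travel": [-3.5, 1.4, 0], "delta_rot": [0, 0, 0], "grip": -1}, {"travel": [0, 0, 0], "delta_rot": [0, 0, 0.145], "grip": -1}, {"travel": [0, 0, 0], "delta_rot": [0, 0, 0.145], "grip": -1}, {"travel": [0, 0, 0], "delta_rot": [0, 0, 0.145], "grip": -1}, {"travel": [0, 0, 0], "delta_rot": [0, 0, 0.145], "grip": -1}, {"travel": [0, 0, 0], "delta_rot": [0, 0, 0.145], "grip": -1}, {"travel": [0, 0, 0], "delta_rot": [0, 0, 0.145], "grip": -1}, {"travel": [0, 0, 0], "delta_rot": [0, 0, 0.145], "grip": -1}, {"travel": [0, 0, 0], "delta_rot": [0, 0, 0.145], "grip": -1}]'

```text
time_s: 7.05
ee_pos: [597.6, -156.3, 267.4]
tool_rot: [-3.095, -0.522, 0.024]
force: [0.2, 0.2, -0.3]
opening: 85.4
```

```bash
python3 - <<'E'
from h import *
go(U(POSE,(34,-60,102+54+50)),-12)
E
```

```text
t 7.05 tcp [ 597.6 -156.3  267.4] F [ 0.2  0.2 -0.3] open 85.4 q6 -0.61
travel cm now-frame [ 0.08 -1.29  5.95] after-turn frame [-0.75 -1.09  5.94] rot [-0.001  0.016  0.593]
```

>>> drive_tool --series '[{"travel": [0, -1.3, 0], "delta_rot": [0, 0, 0], "grip": -1}, {"travel": [0, 0, 0.8], "delta_rot": [0, 0, 0.148], "grip": -1}, {"travel": [0, 0, 0.8], "delta_rot": [0, 0, 0.148], "grip": -1}, {"travel": [0, 0, 0.8], "delta_rot": [0, 0, 0.148], "grip": -1}, {"travel": [0, 0, 0.8], "delta_rot": [0, 0, 0.148], "grip": -1}, {"travel": [0, 0, 1.5], "delta_rot": [0, 0, 0.04], "grip": -1}, {"travel": [0, 0, 0], "delta_rot": [0, 0, 0], "grip": -1}]'

```text
time_s: 7.75
ee_pos: [589.5, -138.2, 212.1]
tool_rot: [-3.106, 0.466, 0.038]
force: [-0.0, 0.2, 0.0]
opening: 85.1
```

```bash
python3 - <<'E'
from h import *
go(U(POSE,(34,-60,104+54)),-12)
o=get_obs();M=Ro.from_rotvec(o["tool_rot"]).as_matrix()
save("pics/w3.png",capture("wrist"))
for q,z in(("wing",104),("press_spot",84)):
    for r in landmark_of("wrist",q)[:1]:
        a,d=wray(r["point"],M,o["ee_pos"]);print(q,np.round(r["point"]),round(r["conf"],2),(a+d*(z-a[2])/d[2]).round(1))
print(U(POSE,(34,-60,102)))
E
```

```text
t 7.75 tcp [ 589.5 -138.2  212.1] F [-0.   0.2  0. ] open 85.1 q6 0.05
travel cm now-frame [0.63 0.41 5.2 ] after-turn frame [0.49 0.45 5.21] rot [ 0.003  0.024 -0.039]
wing [294. 245.] 0.68 [ 594.4 -142.3  104. ]
[ 593.13340594 -143.77191895  104.        ]
```

View pics/w3.png

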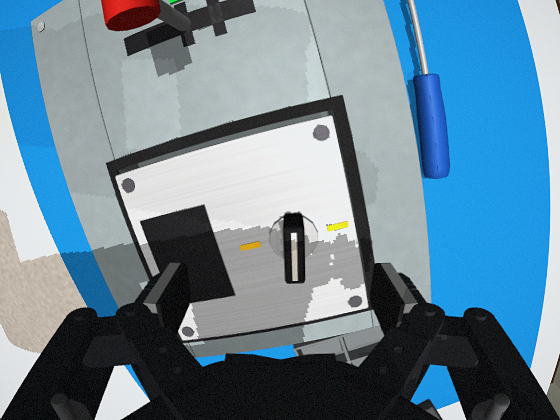

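>>> drive_tool --series '[{"travel": [0.55, 0.45, 1.2], "delta_rot": [0.003, 0.024, -0.02], "grip": -1}, {"travel": [0, 0, 1.4], "delta_rot": [0, 0, 0], "grip": -1}, {"travel": [0, 0, 1.4], "delta_rot": [0, 0, 0], "grip": -1}, {"travel": [0, 0, 0], "delta_rot": [0, 0, 0], "grip": -1}]'

```text
time_s: 8.3
ee_pos: [596.6, -144.6, 175.3]
tool_rot: [3.111, -0.426, 0.015]
force: [0.5, 0.5, 1.0]
opening: 85.2
```

```bash
python3 - <<'E'
from h import *
go(U(POSE,(34,-60,112+54)),-12)
E
```

```text
t 8.3 tcp [ 596.6 -144.6  175.3] F [0.5 0.5 1. ] open 85.2 q6 0.02
travel cm now-frame [-0.36  0.01  0.73] after-turn frame [-0.36  0.    0.73] rot [-0.    -0.009 -0.013]
```

>>> drive_tool --series '[{"travel": [-0.3, 0, 0.7], "delta_rot": [0, -0.009, 0], "grip": -1}, {"travel": [0, 0, 0], "delta_rot": [0, 0, 0], "grip": 0.3}, {"travel": [0, 0, 0], "delta_rot": [0, 0, 0], "grip": 1}, {"travel": [0, 0, 0], "delta_rot": [0, 0, 0], "grip": 1}, {"travel": [0, 0, 0], "delta_rot": [0, 0, 0], "grip": 1}, {"travel": [0, 0, 0], "delta_rot": [0, 0, 0], "grip": 1}, {"travel": [0, 0, 0], "delta_rot": [0, 0, 0], "grip": 1}]' --squeeze 30

```text
time_s: 9.0
ee_pos: [593.8, -143.5, 168.7]
tool_rot: [-3.112, 0.426, 0.001]
force: [-1.8, 0.9, -1.6]
opening: 11.2
```

```bash
python3 - <<'E'
from h import *
print(tips_ahead)
go(U(POSE,(34,-60,112+54)),-90)
E
```

```text
72.6
t 9.0 tcp [ 593.8 -143.5  168.7] F [-1.8  0.9 -1.6] open 11.2 q6 0.01
travel cm now-frame [-0.06  0.05  0.07] after-turn frame [0.03 0.07 0.07] rot [0.000e+00 1.000e-03 1.348e+00]
```

>>> drive_tool --series '[{"travel": [0, 0, 0], "delta_rot": [0, 0, 0.12], "grip": 1}, {"travel": [0, 0, 0], "delta_rot": [0, 0, 0.12], "grip": 1}, {"travel": [0, 0, 0], "delta_rot": [0, 0, 0.12], "grip": 1}, {"travel": [0, 0, 0], "delta_rot": [0, 0, 0.12], "grip": 1}, {"travel": [0, 0, 0], "delta_rot": [0, 0, 0.12], "grip": 1}, {"travel": [0, 0, 0], "delta_rot": [0, 0, 0.12], "grip": 1}, {"travel": [0, 0, 0], "delta_rot": [0, 0, 0.12], "grip": 1}, {"travel": [0, 0, 0], "delta_rot": [0, 0, 0.12], "grip": 1}, {"travel": [0, 0, 0], "delta_rot": [0, 0, 0.12], "grip": 1}]'

```text
time_s: 9.9
ee_pos: [594.5, -144.3, 168.7]
tool_rot: [-2.41, 2.015, -0.004]
force: [-0.4, -1.0, -1.6]
opening: 11.0
```

```bash
python3 - <<'E'
from h import *
go(U(POSE,(34,-60,113+54)),-90)
E
```

```text
t 9.9 tcp [ 594.5 -144.3  168.7] F [-0.4 -1.  -1.6] open 11.0 q6 1.14
travel cm now-frame [-0.08  0.12 -0.03] after-turn frame [-0.05  0.14 -0.03] rot [-0.002 -0.002  0.228]
```

>>> drive_tool --series '[{"travel": [0, 0, 0], "delta_rot": [0, 0, 0.12], "grip": 1}, {"travel": [0, 0, 0], "delta_rot": [0, 0, 0.1], "grip": 1}, {"travel": [0, 0, 0], "delta_rot": [0, 0, 0], "grip": 1}]'

```text
time_s: 10.2
ee_pos: [594.5, -144.6, 168.7]
tool_rot: [-2.162, 2.279, -0.005]
force: [-0.1, 0.4, -0.9]
opening: 11.1
```

```bash
python3 - <<'E'
from h import *
go(U(POSE,(34,-60,113+54)),-90)
E
```

```text
t 10.2 tcp [ 594.5 -144.6  168.7] F [-0.1  0.4 -0.9] open 11.1 q6 1.37
travel cm now-frame [-0.07  0.14 -0.03] after-turn frame [-0.07  0.14 -0.03] rot [-0.003 -0.002 -0.003]
```

Release, rise, and look.

>>> drive_tool --series '[{"travel": [0, 0, 0], "delta_rot": [0, 0, 0], "grip": -1}, {"travel": [0, 0, 0], "delta_rot": [0, 0, 0], "grip": -1}, {"travel": [0, 0, 0], "delta_rot": [0, 0, 0], "grip": -1}, {"travel": [0, 0, -2], "delta_rot": [0, 0, 0], "grip": -1}, {"travel": [0, 0, -3], "delta_rot": [0, 0, 0], "grip": -1}, {"travel": [0, 0, -2], "delta_rot": [0, 0, 0], "grip": 1}, {"travel": [0, 4, 0], "delta_rot": [0, 0, 0], "grip": 1}, {"travel": [0, 4, 0], "delta_rot": [0, 0, 0], "grip": 1}, {"travel": [0, 0, 0], "delta_rot": [0, 0, 0], "grip": 1}]'

```text
time_s: 11.1
ee_pos: [513.1, -140.8, 241.3]
tool_rot: [-2.176, 2.264, -0.008]
force: [0.3, -0.1, 0.1]
opening: 28.1
```

```bash
python3 - <<'E'
from h import *
go(U(POSE,(-42,-60,82+72.6+8)),-90)
o=get_obs();M=Ro.from_rotvec(o["tool_rot"]).as_matrix()
save("pics/w4.png",capture("wrist"))
t=capture("top");save("pics/t2.png",t)
for q,z in(("wing",104),("press_spot",84)):
    for r in landmark_of("wrist",q)[:1]:
        a,d=wray(r["point"],M,o["ee_pos"]);print(q,np.round(r["point"]),round(r["conf"],2),(a+d*(z-a[2])/d[2]).round(1))
print(U(POSE,(-42,-60,82)))
E
```

```text
t 11.1 tcp [ 513.1 -140.8  241.3] F [ 0.3 -0.1  0.1] open 28.1 q6 1.32
travel cm now-frame [-0.12 -0.38  7.67] after-turn frame [-0.1  -0.41  7.67] rot [-0.004 -0.003  0.01 ]
wing [281. 100.] 0.7 [ 595.8 -144.4  104. ]
press_spot [279. 212.] 0.89 [ 516.  -140.3   84. ]
[ 517.22687286 -140.00386439   84.        ]
```

View pics/w4.png

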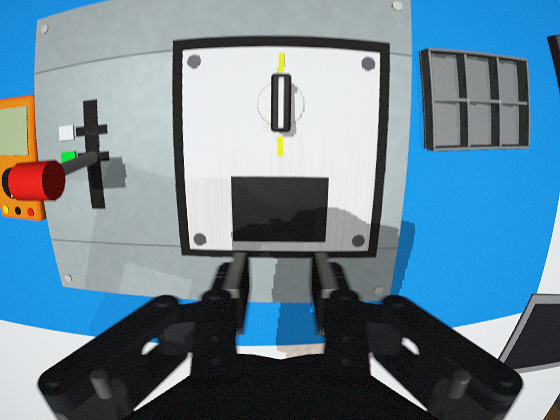

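>>> drive_tool --series '[{"travel": [-0.1, -0.35, 2.5], "delta_rot": [0, 0, 0.01], "grip": 1}, {"travel": [0, 0, 2.5], "delta_rot": [0, 0, 0], "grip": 1}, {"travel": [0, 0, 1.7], "delta_rot": [0, 0, 0], "grip": 1}, {"travel": [0, 0, 0], "delta_rot": [0, 0, 0], "grip": 1}, {"travel": [0, 0, 0], "delta_rot": [0, 0, 0], "grip": 1}]'

```text
time_s: 11.8
ee_pos: [530.0, -142.0, 173.5]
tool_rot: [-2.163, 2.268, -0.024]
force: [-0.2, 0.8, 0.4]
opening: 0.0
```

>>> drive_tool --series '[{"travel": [0, 0, 0.3], "delta_rot": [0, 0, 0], "grip": 1}, {"travel": [0, 0, 0.3], "delta_rot": [0, 0, 0], "grip": 1}, {"travel": [0, 0, 0.3], "delta_rot": [0, 0, 0], "grip": 1}]'

```text
time_s: 12.1
ee_pos: [532.3, -142.5, 166.1]
tool_rot: [-2.162, 2.266, -0.03]
force: [1.0, 0.7, -0.4]
opening: -0.4
```

```bash
python3 - <<'E'
from h import *
go(U(POSE,(-42,-60,82+72.6+5)),-90)
E
```

```text
t 12.1 tcp [ 532.3 -142.5  166.1] F [ 1.   0.7 -0.4] open -0.4 q6 1.34
travel cm now-frame [-0.18  1.52  0.42] after-turn frame [-0.17  1.51  0.45] rot [-0.021 -0.006  0.003]
```

>>> drive_tool --series '[{"travel": [-0.15, 1.0, 0.1], "delta_rot": [-0.02, -0.006, 0], "grip": 1}, {"travel": [0, 0.5, 0], "delta_rot": [0, 0, 0], "grip": 1}, {"travel": [0, 0, 0], "delta_rot": [0, 0, 0], "grip": 1}, {"travel": [0, 0, 0.3], "delta_rot": [0, 0, 0], "grip": 1}, {"travel": [0, 0, 0.3], "delta_rot": [0, 0, 0], "grip": 1}]'

```text
time_s: 12.6
ee_pos: [516.0, -140.2, 159.5]
tool_rot: [-2.168, 2.273, -0.0]
force: [-0.0, -0.1, -0.3]
opening: -0.1
```

```bash
python3 - <<'E'
from h import *
go(U(POSE,(-42,-60,70+72.6)),-90)
E
```

```text
t 12.6 tcp [ 516.  -140.2  159.5] F [-0.  -0.1 -0.3] open -0.1 q6 1.33
travel cm now-frame [-0.02 -0.12  1.49] after-turn frame [-0.02 -0.12  1.49] rot [-0.     0.     0.003]
```

>>> drive_tool --series '[{"travel": [0, 0, 0.3], "delta_rot": [0, 0, 0], "grip": 1}, {"travel": [0, 0, 0.3], "delta_rot": [0, 0, 0], "grip": 1}, {"travel": [0, 0, 0.3], "delta_rot": [0, 0, 0], "grip": 1}]'

```text
time_s: 12.9
ee_pos: [516.2, -140.2, 150.3]
tool_rot: [-2.168, 2.273, -0.0]
force: [-2.3, 1.1, 6.7]
opening: 0.3
```

>>> drive_tool --series '[{"travel": [0, 0, 0.3], "delta_rot": [0, 0, 0], "grip": 1}, {"travel": [0, 0, 0.3], "delta_rot": [0, 0, 0], "grip": 1}]'

```text
time_s: 13.1
ee_pos: [516.2, -140.3, 144.5]
tool_rot: [-2.169, 2.273, 0.0]
force: [-4.1, 0.4, 18.5]
opening: 0.3
```

>>> drive_tool --series '[{"travel": [0, 0, 0.1], "delta_rot": [0, 0, 0], "grip": 1}]'

```text
time_s: 13.2
ee_pos: [516.2, -140.3, 144.5]
tool_rot: [2.169, -2.273, -0.001]
force: [-7.0, 1.6, 26.3]
opening: -0.2
```

>>> drive_tool --series '[{"travel": [0, 0, 0.2], "delta_rot": [0, 0, 0], "grip": 1}]'

```text
time_s: 13.3
ee_pos: [516.3, -140.3, 144.3]
tool_rot: [2.169, -2.272, -0.001]
force: [-10.4, 2.7, 39.2]
opening: 0.2
```

>>> drive_tool --series '[{"travel": [0, 0, 0.08], "delta_rot": [0, 0, 0], "grip": 1}, {"travel": [0, 0, 0.08], "delta_rot": [0, 0, 0], "grip": 1}]'

```text
time_s: 13.5
ee_pos: [516.2, -140.2, 144.6]
tool_rot: [2.169, -2.272, -0.001]
force: [-2.9, 0.2, 9.4]
opening: 0.0
```

```bash
python3 - <<'E'
from h import *
im=capture("scene");w=capture("wrist");t=capture("top")
f=lambda i,s:cv2.resize(cv2.cvtColor(i,cv2.COLOR_RGB2BGR),s,interpolation=2)
a=f(im[100:250,180:400],(528,360));b=f(w,(320,240));c=f(t[150:320,230:420],(268,240))
v=np.zeros((600,600,3),np.uint8);v[:360,:528]=a;v[360:,:320]=b;v[360:,320:588]=c;cv2.imwrite("pics/fin.png",v)
go(U(POSE,(-42,-60,70+72.6)),-90)
print(landmark_of("scene","lever_neck")[:1],landmark_of("scene","lever_grip")[:1],landmark_of("scene","cover")[:1])
for z in(66,72,78):print(z,proj("scene",U(POSE,(0,-60,z))).round(1))
for z in(70,76,82):print(z,[proj("scene",U(POSE,(x,y,z))).round(1).tolist() for x,y in((75,10),(75,-130))])
E
```

```text
t 13.65 tcp [ 516.3 -140.3  144.6] F [-4.3  0.7 12.6] open 0.2 q6 1.33
travel cm now-frame [-0.03 -0.1   0.  ] after-turn frame [-0.03 -0.1   0.  ] rot [0.001 0.    0.003]
[{'point': [321.0, 204.7], 'conf': 0.96}] [{'point': [321.6, 175.3], 'conf': 0.85}] [{'point': [262.3, 175.9], 'conf': 0.92}]
66 [262.2 176.3]
72 [262.1 174.1]
78 [262.  171.9]
70 [[263.3, 208.7], [213.3, 178.9]]
76 [[263.2, 206.5], [212.9, 176.7]]
82 [[263.1, 204.2], [212.6, 174.5]]
```

View pics/fin.png

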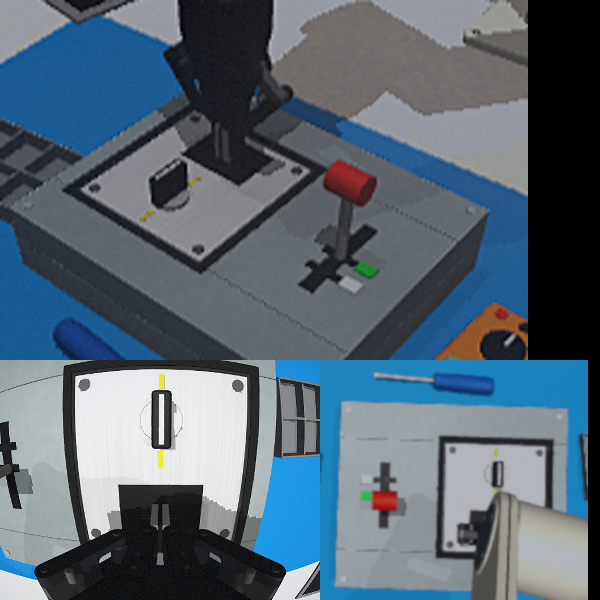

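>>> drive_tool --series '[{"travel": [0, 0, 0.15], "delta_rot": [0, 0, 0], "grip": 1}]'

```text
time_s: 13.9
ee_pos: [516.3, -140.3, 144.4]
tool_rot: [2.169, -2.272, -0.001]
force: [-8.5, 2.0, 30.0]
opening: 0.1
```

```bash
python3 - <<'E'
from h import *
capture("wrist");o=get_obs();print(o["force"],o["ee_pos"])
capture("wrist");o=get_obs();print(o["force"],o["ee_pos"])
E
```

```text
[-6.4474396   1.36220095 20.62906592] [ 516.28178795 -140.27216272  144.50543531]
[-6.89494941  2.52659559 20.89750406] [ 516.28321666 -140.27672051  144.49883135]
```

Steady at about 21 N at the stop; handing in.

```bash
python3 -c "
from station import *
print(finish_job())"
```

```text
the job is handed in; nothing more can be done
None
```

I did all three steps in the order asked and handed the job in at about 14 s, with the arm still holding the cover down. No verdict is reported.

- **Lever:** I swung it into the green-marked notch at 0.84 rad and let go. It was still there in the last pictures: in the scene image the grip sat within about 4 px of where that notch should put it, roughly 0.1 rad towards the upright side.
- **Fastener:** I turned it about 1.35 rad clockwise. In the wrist picture the white slot line lies in line with both yellow ticks.
- **Cover:** It is pressed home with the closed fingertips on the black rectangle. The tool stopped at 144.4 mm, about 12 mm below where the fingertips should first have touched the raised cover. The cover's detected position matched fully home to within 0.5 px, and the pictures show it flush. It was holding steadily at about 21 N when handed in.

**Checks that were off:**
- The tool stopped 1.8 mm higher than calculated, which is within the 2 mm camera calibration.
- The push peaked at 39 N (about 41 N counting the sideways part) for one step on the fingertips. I then eased it off. The 40 N limit is for the arm or gripper body, and only the fingertips were touching.
- The tool drifted about 15 mm sideways while coming down over the cover. I corrected this before it touched anything.

I did not touch the tray, screwdriver or multimeter.

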